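Draw a charged battery out of the charging bay with a pull hook

ROBOT

A 6-joint arm with a two-finger parallel gripper is mounted at the origin on the work surface. World frame = base frame: x ahead of the robot, y to its left, z up, the work surface at z = 0. Lengths are in m, angles in rad, forces in N, time in s.
With the tool pointing down it reaches from about 0.275 to 1 m from the base axis. Payload 8.4 kg.
Tool frame: the origin (TCP) lies at the very end of the fingers, on their centre line; the grasp point (between the pads) lies 19 mm behind it; z points along the fingers, y is the line along which they close (so a half turn about z gives the same grasp; the last joint's range is limited). The gripper opens to 85 mm and grips with 20 to 120 N. Pads are 22 mm wide; open, the fingers measure 114 mm over their backs; the gripper's body (76 mm by 85 mm) begins 54 mm behind the grasp point. The pads swing forward as they close: fully open they stand 13 mm farther back than shut.
Start: joints at [-1.236, 0.353, 1.633, -0, 1.155, -0.002], TCP at [0.207, -0.59, 0.192] pointing down, gripper open.
Joint ranges: [-2.63, 2.63], [-0.92, 2.1], [0.06, 2.66], [-1.3, 4.44], [0, 2.69], [-3.02, 3.02]. Speed limits (rad/s): [2.22, 2.22, 2.79, 3.14, 3.14, 3.14].

INTERFACE

Orientations are given as a rotation vector (axis times angle).
In Python, from plant import * gives the robot as it stands. The module is installed in compiled form; this text tells all that it offers.
- The arm moves only by the shell command python3 -m inch 'ROWS' [FORCE]. ROWS is JSON, a list of rows, each an object of numbers: "jaw": the opening, from 0 (shut) to 1 (fully open); "x", "y", "z": the shift along the tool's x, y, z as a fraction of full scale; "wx", "wy", "wz": the turn, a rotation vector about the tool's x, y, z as a fraction of full scale. In form: [{"jaw": .., "x": .., "y": .., "z": .., "wx": .., "wy": .., "wz": ..}, ...]. A call has 1 to 8 rows; each row is the pose to reach, as a shift and turn from the pose commanded when the call began, along the tool's axes at that moment; what a row does not reach only later rows make up. Full scale, the value 1, is 200 mm for a shift and 2 rad for a turn. A row lasts 1/12 s, in which the tool goes at most 41.7 mm and 7.16 degrees, less where a joint would pass 70% of its speed; a pose out of reach is approached as far as the arm can. A call with a number of a shift or a turn outside -1 to 1 is refused whole. A call with a gripper value outside its range is refused whole. The fingers move at their own pace and stop on an object; FORCE is the grip in N (left out, the last holds). Time passes only in rows, so rows that repeat a pose let the fingers close. It gives the time, the measured TCP pose, the force, the opening and the grip force at its end, in the units of the state.
- observe(): the state, without advancing time (a new reading comes with each control period).
- get_image(name): name is "scene" or "side" or "wrist"; returns a dict with "image" (480x640x3 uint8, red, green, blue), "mtx" (3x3 intrinsics, pixels), "view" (4x4, takes a point from world to camera coordinates). Camera axes: x right, y up, looking along -z (the intrinsics and any distortion apply to the point x, -y, -z); pixel columns grow to the right and rows downward; lengths in m; the calibration is good to about 2 mm. A picture is of the moment at which its call begins. There is no depth.
- finish_job(): hands the job in; it is judged then, once.
Trained networks look in the newest picture that a camera, given by its name, has taken for a name from the list of things; names that differ only in an ending like _2 or _b are one class to them, and where a whole thing is asked for, a point or a joint stands for the part that bears it (a point fixed in the world has none). Each returns a list of dicts, best first, with "p" (0 to 1); they miss things now and then, are a little off and sometimes report something else, mostly with a low value. They report only what shows in the picture. A call takes as long as a camera call.
- silhouettes(target, camera): "mask" (480x640 bool, what is visible of it).
- tip_of(target, camera): "position" ([x, y, z] in m, in the coordinates of the camera as it stood for that picture, good to about 4 mm: a listed point, or the origin of a listed thing).
The state is a dict: "t": time; "qpos": joint angles; "joint_velocities": joint speeds; "effort": joint torques, N m; "position": TCP position; "eef_rot": TCP orientation; "ft_force": force on the tool from outside, world axes, zero at the start; "moment": the same for the moment, N m; "opening": opening from 0.0 (shut) to 1.0 (fully open); "grasp_force": force on a finger pad.
Only numpy, scipy, OpenCV 4.12 (cv2) and the standard library are available. Lean on these libraries where they do the work, as an engineer would, in place of code of your own. Each camera call takes 0.05 s, during which the arm holds its last target. There are 200 camera calls.

TASK

The charged red-topped battery stands in its sled tray deep in the charging bay, under the wire shelf. Take the pull hook from its wooden rest, hook it behind the tray's yellow pull bar and draw the tray along its runner, pulling gently (never more than 20 N), until it is fully home against the rubber buffers and both spring catches have snapped in behind its lugs; only the hook may touch the tray. Then lay the hook back in its rest the way it lay, let go, and leave everything else where it stands.

Things in the scene. Friction and masses are not known exactly. Their poses are not given: they have to be found in the camera images.
- hook_grip (a point): Pull hook, at the centre of its orange handle (110 long x 18 wide x 26 mm tall). x points along the tool to the hook end, z up. A straight 6 mm steel rod runs forward from the handle and is bent straight down at its end. It lies level in its rest; the handle can be gripped across its 18 mm width within 25 mm either way of this point.
- hook_bend (a point): The bend of the pull hook: on the rod's axis, 190 mm ahead of the handle's centre and level with it. From here the 6 mm rod goes straight down; its rounded end is 27 mm below this point.
- hook: The same pull hook as a whole, 0.2 kg; origin and axes as hook_grip, centre of mass about 25 mm ahead of it.
- rest: Wooden rest of the hook, fixed: base 200 x 75 x 8 mm with two saddles. Origin on the bench under the centre of the lying handle; the hook lies along x. Rear saddle 42 mm behind the origin: 12 mm thick, flat slot 26 mm wide, bottom 45 mm, cheeks 57 mm above the bench. Front saddle 90 mm ahead: a V that centres the rod, top about 67 mm above the bench.
- rest_seat (a point): Where the handle's centre (hook_grip) lies when the hook is seated in its rest: 58 mm above the bench, over the origin of the rest, same axes.
- pull_bar (a point): Centre of the tray's yellow pull bar: a level 8 mm round bar, 66 mm wide, 44 mm above the bench, along the tray's front edge. x points from the bar into the bay (the tray is drawn along -x), y along the bar. Behind the bar there are 34 mm of free depth before the battery, and below it free height down to the tray's floor 8 mm above the bench.
- tray: Steel sled tray with its strapped-in battery, one rigid thing, 0.65 to 0.95 kg. Origin: underside, 38 mm below the pull bar, same axes. 90 mm wide, from 2 mm before to 160 mm behind the bar, walls 20 mm high. Battery 114 x 70 mm, black with a red top, highest at 108 mm above the bench. It slides with 1.5 to 4.5 N. A tapered lug on each side, 35 to 90 mm behind the bar.
- runner: The charging bay, fixed: a 6 mm high runner bed with two low guides (1.5 mm of play each side of the tray) and a wire shelf over it, 151 to 163 mm above the bench, with a charger and a carton on it (up to 240 mm). Origin: on the bench under home; x points into the bay, y to the left. Shelf posts at y = +-164 mm, from x = 30 mm on.
- home (a point): Middle of the range of places where the pull bar can be when the tray is home; axes of the runner. Two rubber buffers on a 26 mm high end stop then meet the tray's front face. Stop and catches are bolted together in slots: true home lies up to 20 mm to either side along x, not measured: feel for it. Over the last 60 mm the catches add up to 6 N, gone once they snap; 3 mm on are the buffers.
- shelf_edge (a point): Middle of the wire shelf's front edge, on the edge bar's axis (8 mm thick), 155 mm above the bench; what goes farther into the bay must pass below it.
- catch_left (a joint): Left spring catch (brass nose beside the runner, +y side), m: 0 = sprung out, grows as the tray's lug pushes it back (about 3.5 mm at the lug's end), back under 0.7 mm when it has snapped in behind the lug.
- catch_right (a joint): Right spring catch (-y side), m: as the left one.
- battery_blue: Loose battery with a blue top, 100 x 58 x 85 mm, stands beside the runner under the wire shelf; origin under its centre. Leave alone.
- battery_white: Loose battery with a white top, 100 x 58 x 95 mm, on the other side of the runner under the shelf; origin under its centre. Leave alone.
- multimeter: Yellow multimeter lying on the bench, 140 x 70 x 35 mm; origin under its centre. Leave alone.
- mug: White mug, 80 mm wide, 85 mm tall; origin under its centre. Leave alone.
- grease_tin: Tin with a blue label, 84 mm wide, 75 mm tall; origin under its centre. Leave alone.
- plug_carton: Cardboard carton, 90 x 130 x 50 mm; origin under its centre. Leave alone.
- spanner: Steel spanner lying on the bench, 190 mm long. Leave alone.

How it is judged:
By the outcome, as a careful person would: the job done as asked, in the order asked, and still so for the second after the job is handed in, with the robot touching nothing.
It also fails if it takes over 72 s, if anything falls off the work surface, if the arm or the gripper's body presses on something with over 40 N, if the wrist force passes 120 N, or if a joint passes its speed limit or range.

## Working session

There is one attempt and no reset: what is moved stays moved. The work goes in short steps, Python scripts to look and compute and a shell command to move; the robot and the scene stay as the last step left them, time stands still between calls to the robot, and variables do not carry over. Pictures are saved under pics/ and viewed, at most 10 in all, crops included, and the job is handed in when it is done.

```bash
mkdir -p pics; cat > h.py <<'E'
from plant import *
import numpy as np, cv2
from scipy.spatial.transform import Rotation as R
def save(cam,f):
    g=get_image(cam); cv2.imwrite('pics/'+f,g['image'][:,:,::-1]); return g
def tips(t,cam,g):
    V=np.array(g['view']); out=[]
    for d in tip_of(t,cam)[:2]:
        p=np.linalg.inv(V)@np.r_[d['position'],1]; out.append((round(d['p'],2),p[:3].round(4).tolist()))
    return out
E
python3 - <<'E'
from h import *
o=observe(); print({k:np.round(v,3).tolist() for k,v in o.items()})
print(R.from_rotvec(o['eef_rot']).as_matrix().round(3))
for c in ['scene','side']:
    g=save(c,c+'0.png')
    for t in ['hook_grip','hook_bend','rest_seat','rest','pull_bar','tray','runner','home','shelf_edge','battery_blue','battery_white','catch_left','catch_right','multimeter','mug','grease_tin','plug_carton','spanner']:
        print(c,t,tips(t,c,g))
print(observe()['t'])
E
```

```text
{'t': 0.0, 'qpos': [-1.236, 0.354, 1.634, -0.0, 1.155, -0.002], 'joint_velocities': [0.001, 0.001, -0.0, -0.0, 0.003, 0.001], 'effort': [-0.003, -60.525, -34.207, -0.0, 0.009, -0.0], 'position': [0.206, -0.589, 0.191], 'eef_rot': [-3.096, -0.526, 0.0], 'ft_force': [-0.032, 0.588, -0.315], 'moment': [0.007, 0.017, 0.027], 'grasp_force': 0.0, 'opening': 1.001}
[[ 0.944  0.33  -0.   ]
 [ 0.33  -0.944  0.001]
 [ 0.    -0.001 -1.   ]]
scene hook_grip [(0.84, [0.421, 0.3269, 0.059])]
scene hook_bend []
scene rest_seat [(0.83, [0.4207, 0.3248, 0.0627]), (0.32, [0.5881, -0.5052, -0.0005])]
scene rest [(0.89, [0.4256, 0.3237, -0.0012]), (0.68, [0.3931, -0.5686, -0.0047])]
scene pull_bar []
scene tray [(0.94, [0.7232, 0.0199, 0.0019])]
scene runner [(0.55, [0.6359, 0.0207, -0.0024])]
scene home [(0.87, [0.6348, 0.0192, 0.0457]), (0.41, [0.7857, 0.1366, 0.0004])]
scene shelf_edge [(0.79, [0.6632, 0.0196, 0.1535])]
scene battery_blue [(0.83, [0.7827, 0.139, 0.0001]), (0.19, [0.4236, 0.3309, 0.0539])]
scene battery_white [(0.62, [0.7717, -0.1176, 0.0005])]Traceback (most recent call last):
  File "<stdin>", line 7, in <module>
  File "h.py", line 8, in tips
    for d in tip_of(t,cam)[:2]:
             ~~~~~~^^^^^^^
ValueError: it knows: battery_blue, battery_white, grease_tin, home, hook, hook_bend, hook_grip, mug, multimeter, plug_carton, pull_bar, rest, rest_seat, runner, shelf_edge, spanner, tray
```

```bash
python3 - <<'E'
from h import *
g=save('side','side0.png')
for t in ['hook_grip','hook_bend','rest_seat','rest','pull_bar','tray','runner','home','shelf_edge','multimeter','mug','grease_tin','plug_carton','spanner']:
        print(t,tips(t,'side',g))
print(observe()['t'])
E
```

```text
hook_grip [(0.6, [0.423, 0.3254, 0.058])]
hook_bend [(0.65, [0.6163, 0.2966, 0.0559])]
rest_seat [(0.66, [0.4253, 0.324, 0.0587])]
rest [(0.9, [0.4239, 0.327, 0.0031])]
pull_bar [(0.68, [0.7221, 0.0156, 0.0448]), (0.33, [0.6307, 0.0164, -0.0025])]
tray [(0.95, [0.7216, 0.0163, 0.0066])]
runner [(0.71, [0.6339, 0.0187, -0.0])]
home [(0.6, [0.6344, 0.0209, 0.042])]
shelf_edge [(0.92, [0.6659, 0.0157, 0.1593])]
multimeter [(0.69, [0.4292, -0.3463, 0.0041])]
mug [(0.85, [0.593, -0.505, 0.0033])]
grease_tin [(0.96, [0.6004, 0.4855, 0.0079])]
plug_carton [(0.63, [0.3875, -0.5657, -0.0008])]
spanner [(0.34, [0.7891, 0.1384, 0.0003])]
1.35
```

View pics/scene0.png

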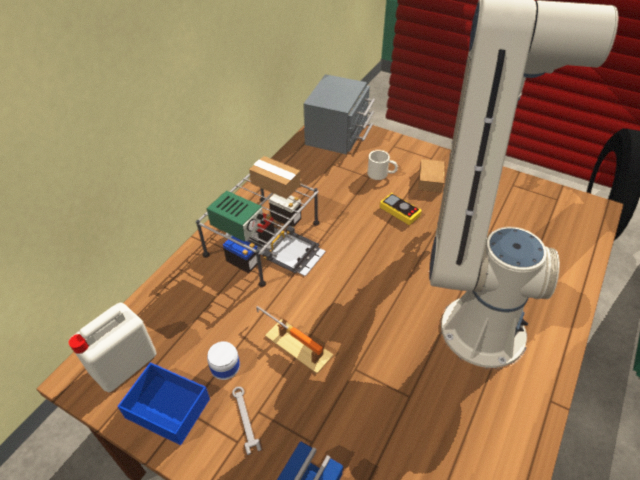

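View pics/side0.png

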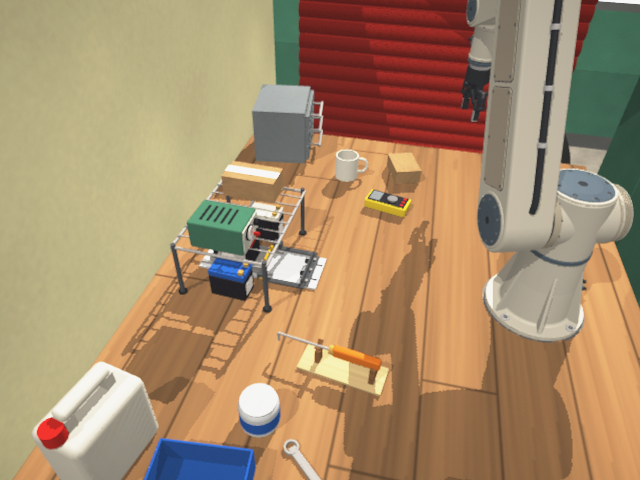

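The scene picture shows the hook rest near (300,340) and the bay near (265,225), with the hook's rod pointing toward the bay's left side. The side picture shows the hook at (335,355), bend at (280,336), with the tray end stop at (325,270). Seat ≈ (0.422, 0.3255), hook yaw ≈ −8.5°; runner along world x. I'm heading over to the rest.

```bash

python3 -m inch '[{"jaw":1,"x":0.63,"y":-0.99,"z":-0.1},{"jaw":1,"x":0.63,"y":-0.99,"z":-0.1},{"jaw":1,"x":0.63,"y":-0.99,"z":-0.1},{"jaw":1,"x":0.63,"y":-0.99,"z":-0.1},{"jaw":1,"x":0.63,"y":-0.99,"z":-0.1},{"jaw":1,"x":0.63,"y":-0.99,"z":-0.1},{"jaw":1,"x":0.63,"y":-0.99,"z":-0.1},{"jaw":1,"x":0.63,"y":-0.99,"z":-0.1}]'
python3 -m inch '[{"jaw":1,"x":0.63,"y":-0.99},{"jaw":1,"x":0.63,"y":-0.99},{"jaw":1,"x":0.63,"y":-0.99},{"jaw":1,"x":0.63,"y":-0.99},{"jaw":1,"x":0.63,"y":-0.99},{"jaw":1,"x":0.63,"y":-0.99},{"jaw":1,"x":0.63,"y":-0.99},{"jaw":1,"x":0.63,"y":-0.99}]'
python3 -m inch '[{"jaw":1,"x":0.63,"y":-0.99},{"jaw":1,"x":0.63,"y":-0.99},{"jaw":1,"x":0.63,"y":-0.99},{"jaw":1,"x":0.63,"y":-0.99},{"jaw":1,"x":0.63,"y":-0.99},{"jaw":1,"x":0.63,"y":-0.99},{"jaw":1,"x":0.63,"y":-0.99},{"jaw":1,"x":0.63,"y":-0.99}]'
python3 -m inch '[{"jaw":1,"x":0.4,"y":-0.7,"wz":0.06},{"jaw":1,"x":0.4,"y":-0.7,"wz":0.12},{"jaw":1,"x":0.4,"y":-0.7,"wz":0.18},{"jaw":1,"x":0.4,"y":-0.7,"wz":0.24},{"jaw":1,"x":0.4,"y":-0.7,"wz":0.243},{"jaw":1,"x":0.4,"y":-0.7,"wz":0.243},{"jaw":1,"x":0.4,"y":-0.7,"wz":0.243},{"jaw":1,"x":0.4,"y":-0.7,"wz":0.243}]'
```

```text
validation failed for argument at $[0]...
validation failed for argument at $[0]...
validation failed for argument at $[0]...
validation failed for argument at $[0]...
```

```bash

python3 -m inch '[{"jaw":1,"x":0.63,"y":-0.99,"z":-0.1,"wx":0,"wy":0,"wz":0},{"jaw":1,"x":0.63,"y":-0.99,"z":-0.1,"wx":0,"wy":0,"wz":0},{"jaw":1,"x":0.63,"y":-0.99,"z":-0.1,"wx":0,"wy":0,"wz":0},{"jaw":1,"x":0.63,"y":-0.99,"z":-0.1,"wx":0,"wy":0,"wz":0},{"jaw":1,"x":0.63,"y":-0.99,"z":-0.1,"wx":0,"wy":0,"wz":0},{"jaw":1,"x":0.63,"y":-0.99,"z":-0.1,"wx":0,"wy":0,"wz":0},{"jaw":1,"x":0.63,"y":-0.99,"z":-0.1,"wx":0,"wy":0,"wz":0}]'
```

```text
t: 1.93
position: [0.2603, -0.357, 0.2124]
eef_rot: [-3.095, -0.529, -0.001]
ft_force: [0.3, -0.1, -0.0]
opening: 1.001
grasp_force: 0.0
```

```bash

python3 -m inch '[{"jaw":1,"x":0.63,"y":-0.99,"z":0,"wx":0,"wy":0,"wz":0},{"jaw":1,"x":0.63,"y":-0.99,"z":0,"wx":0,"wy":0,"wz":0},{"jaw":1,"x":0.63,"y":-0.99,"z":0,"wx":0,"wy":0,"wz":0},{"jaw":1,"x":0.63,"y":-0.99,"z":0,"wx":0,"wy":0,"wz":0},{"jaw":1,"x":0.63,"y":-0.99,"z":0,"wx":0,"wy":0,"wz":0},{"jaw":1,"x":0.63,"y":-0.99,"z":0,"wx":0,"wy":0,"wz":0},{"jaw":1,"x":0.63,"y":-0.99,"z":0,"wx":0,"wy":0,"wz":0}]'
python3 -m inch '[{"jaw":1,"x":0.63,"y":-0.99,"z":0,"wx":0,"wy":0,"wz":0},{"jaw":1,"x":0.63,"y":-0.99,"z":0,"wx":0,"wy":0,"wz":0},{"jaw":1,"x":0.63,"y":-0.99,"z":0,"wx":0,"wy":0,"wz":0},{"jaw":1,"x":0.63,"y":-0.99,"z":0,"wx":0,"wy":0,"wz":0},{"jaw":1,"x":0.63,"y":-0.99,"z":0,"wx":0,"wy":0,"wz":0},{"jaw":1,"x":0.63,"y":-0.99,"z":0,"wx":0,"wy":0,"wz":0},{"jaw":1,"x":0.63,"y":-0.99,"z":0,"wx":0,"wy":0,"wz":0}]'
python3 -m inch '[{"jaw":1,"x":0.4,"y":-0.75,"z":0,"wx":0,"wy":0,"wz":0.06},{"jaw":1,"x":0.4,"y":-0.75,"z":0,"wx":0,"wy":0,"wz":0.12},{"jaw":1,"x":0.4,"y":-0.75,"z":0,"wx":0,"wy":0,"wz":0.18},{"jaw":1,"x":0.4,"y":-0.75,"z":0,"wx":0,"wy":0,"wz":0.243},{"jaw":1,"x":0.4,"y":-0.75,"z":0,"wx":0,"wy":0,"wz":0.243},{"jaw":1,"x":0.4,"y":-0.75,"z":0,"wx":0,"wy":0,"wz":0.243},{"jaw":1,"x":0.4,"y":-0.75,"z":0,"wx":0,"wy":0,"wz":0.243}]'
python3 - <<'E'
from h import *
o=observe(); print(o['position'],o['qpos'],R.from_rotvec(o['eef_rot']).as_matrix().round(3))
g=save('wrist','w1.png')
for t in ['hook_grip','hook_bend','rest_seat','rest']: print(t,tips(t,'wrist',g))
E
```

```text
t: 2.52
position: [0.3143, -0.1295, 0.2122]
eef_rot: [-3.095, -0.532, -0.002]
ft_force: [0.6, 0.4, 0.0]
opening: 1.001
grasp_force: 0.0
t: 3.1
position: [0.3691, 0.0992, 0.2124]
eef_rot: [-3.095, -0.532, -0.003]
ft_force: [0.0, -1.1, -0.4]
opening: 1.002
grasp_force: 0.0
t: 3.68
position: [0.3936, 0.2635, 0.2116]
eef_rot: [3.132, -0.231, -0.0]
ft_force: [0.0, -0.0, 0.0]
opening: 1.0
grasp_force: 0.0
[0.39363353 0.26353545 0.21160432] [ 5.87239806e-01  9.39259795e-02  1.92285342e+00 -6.16384971e-04
  1.12558059e+00  2.30539279e+00] [[ 0.989 -0.147 -0.   ]
 [-0.147 -0.989 -0.001]
 [-0.     0.001 -1.   ]]
hook_grip [(0.89, [0.4267, 0.3214, 0.0554])]
hook_bend []
rest_seat [(0.63, [0.4284, 0.3192, 0.0588]), (0.59, [0.5983, 0.4829, -0.0012])]
rest [(0.83, [0.4227, 0.3253, 0.0002])]
```

View pics/w1.png

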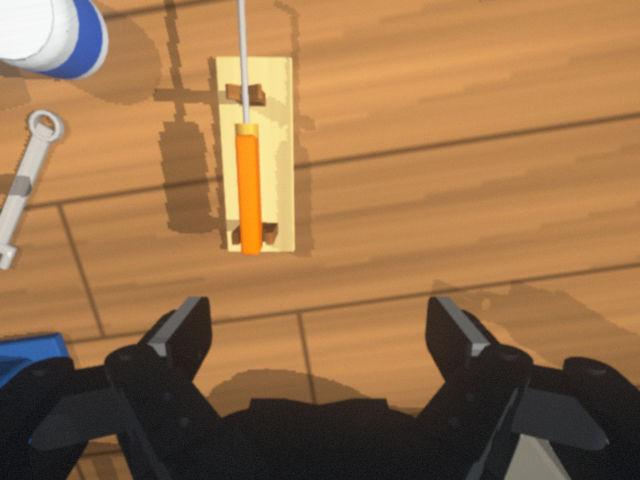

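The wrist picture shows the handle from (248,130) to (252,250) with the rod running up to (242,0), almost aligned with tool x. I'll measure the axis from pixels.

```bash
cat >> h.py <<'E'
def ray(g,u,v,z):
    V=np.array(g['view']);K=np.array(g['mtx']);C=np.linalg.inv(V)
    a=np.linalg.solve(K,[u,v,1]); d=C[:3,:3]@[a[0],-a[1],-a[2]]; c=C[:3,3]
    return c+d*(z-c[2])/d[2]
E
python3 - <<'E'
from h import *
g=get_image('wrist'); im=cv2.imread('pics/w1.png')
hsv=cv2.cvtColor(im,cv2.COLOR_BGR2HSV)
m=((hsv[...,0]>5)&(hsv[...,0]<15)&(hsv[...,1]>225)&(hsv[...,2]>200)); m[:,:225]=0;m[:,275:]=0;m[270:]=0
ys,xs=np.nonzero(m); print(ys.min(),ys.max())
c=[]
for y in range(ys.min()+4,ys.max()-3,8):
    x=xs[ys==y]; c.append(ray(g,x.mean(),y,.071)); print(y,x.min(),x.max(),c[-1].round(4))
c=np.array(c); print('yaw',np.polyfit(c[:,0],c[:,1],1))
gray=im.astype(int).min(2)
for y in (5,15,30,45,60,75):
    x=np.nonzero(gray[y,225:260]>120)[0]+225; 
    if len(x): print(y,x.min(),x.max(),ray(g,x.mean(),y,.061).round(4))
E
```

```text
136 253
140 237 237 [0.4739 0.3206 0.071 ]
148 256 256 [0.4649 0.3056 0.071 ]
156 256 256 [0.4582 0.3069 0.071 ]
164 257 257 [0.4513 0.3073 0.071 ]
172 257 257 [0.4445 0.3087 0.071 ]
180 239 239 [0.44   0.3259 0.071 ]
188 239 258 [0.4318 0.319  0.071 ]
196 258 258 [0.4234 0.3119 0.071 ]
204 240 258 [0.4175 0.3214 0.071 ]
212 259 259 [0.4089 0.3138 0.071 ]
220 259 259 [0.4016 0.3152 0.071 ]
228 241 260 [0.395  0.3219 0.071 ]
236 241 261 [0.3879 0.3255 0.071 ]
244 242 260 [0.3803 0.327  0.071 ]
yaw [-0.14895351  0.38009299]
5 238 244 [0.5779 0.2974 0.061 ]
15 238 245 [0.5708 0.2985 0.061 ]
30 239 245 [0.5599 0.3003 0.061 ]
45 240 246 [0.5488 0.3018 0.061 ]
60 225 259 [0.5377 0.305  0.061 ]
75 225 259 [0.5262 0.3074 0.061 ]
```

```bash

python3 -m inch '[{"jaw":1,"x":0.118,"y":-0.304,"z":0.1,"wx":0,"wy":0,"wz":0.001},{"jaw":1,"x":0.118,"y":-0.304,"z":0.2,"wx":0,"wy":0,"wz":0.001},{"jaw":1,"x":0.118,"y":-0.304,"z":0.35,"wx":0,"wy":0,"wz":0.001},{"jaw":1,"x":0.118,"y":-0.304,"z":0.5,"wx":0,"wy":0,"wz":0.001},{"jaw":1,"x":0.118,"y":-0.304,"z":0.65,"wx":0,"wy":0,"wz":0.001},{"jaw":1,"x":0.118,"y":-0.304,"z":0.78,"wx":0,"wy":0,"wz":0.001},{"jaw":1,"x":0.118,"y":-0.304,"z":0.863,"wx":0,"wy":0,"wz":0.001},{"jaw":1,"x":0.118,"y":-0.304,"z":0.863,"wx":0,"wy":0,"wz":0.001}]'
python3 -m inch '[{"jaw":0.3,"x":0,"y":0,"z":0,"wx":0,"wy":0,"wz":0},{"jaw":0.3,"x":0,"y":0,"z":0,"wx":0,"wy":0,"wz":0},{"jaw":0.3,"x":0,"y":0,"z":0,"wx":0,"wy":0,"wz":0},{"jaw":0.3,"x":0,"y":0,"z":0,"wx":0,"wy":0,"wz":0},{"jaw":0.3,"x":0,"y":0,"z":0,"wx":0,"wy":0,"wz":0},{"jaw":0.3,"x":0,"y":0,"z":0,"wx":0,"wy":0,"wz":0},{"jaw":0.3,"x":0,"y":0,"z":0,"wx":0,"wy":0,"wz":0}]' 60
python3 - <<'E'
from h import *
g=save('wrist','w2.png')
E
```

```text
t: 4.65
position: [0.4233, 0.318, 0.0363]
eef_rot: [3.129, -0.238, -0.007]
ft_force: [-0.7, -0.4, 0.5]
opening: 1.0
grasp_force: 0.0
t: 5.23
position: [0.4255, 0.3204, 0.0398]
eef_rot: [-3.132, 0.237, -0.001]
ft_force: [1.3, 0.5, 0.5]
opening: 0.302
grasp_force: 0.0
```

View pics/w2.png

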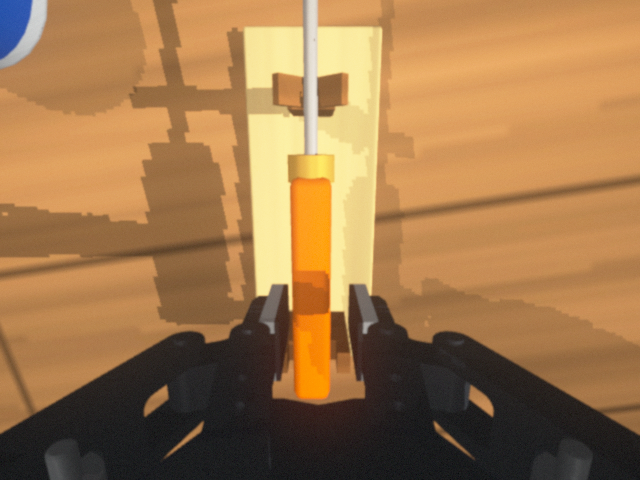

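```bash
python3 - <<'E'
from h import *
g=get_image('wrist'); o=observe(); Rm=R.from_rotvec(o['eef_rot']).as_matrix()
for n,u,v,z in [('rear',311,398,.071),('ferrule end',311,157,.07),('orange start',311,178,.071),('rod',310,10,.061),('rod2',310,140,.061),('mid',312,330,.071)]:
    p=ray(g,u,v,z); print(n,p.round(4),(Rm.T@(p-o['position'])).round(4))
# project the grasp point
V=np.array(g['view']);K=np.array(g['mtx'])
for d in (.019,.032):
    p=V@np.r_[o['position']-Rm[:,2]*d,1]; q=K@[p[0],-p[1],-p[2]]; print('proj',d,q[:2]/q[2])
print(tips('hook_grip','wrist',g),tips('rest_seat','wrist',g),tips('hook_bend','wrist',g))
E
```

```text
rear [0.3722 0.3314 0.071 ] [-0.0542 -0.0029 -0.0314]
ferrule end [0.4866 0.3134 0.07  ] [ 0.0616 -0.0023 -0.0304]
orange start [0.4783 0.3147 0.071 ] [ 0.0532 -0.0024 -0.0314]
rod [0.5425 0.3052 0.061 ] [ 0.1181 -0.0026 -0.0214]
rod2 [0.4935 0.3129 0.061 ] [ 0.0685 -0.0029 -0.0214]
mid [0.4089 0.3251 0.071 ] [-0.017  -0.0022 -0.0314]
proj 0.019 [316.84074214 286.0338295 ]
proj 0.032 [316.75693424 296.81617136]
[(0.74, [0.4298, 0.3234, 0.0561])] [] []
```

Handle sits 2.5 mm to −y of the fingers' midline (pixel 311 vs 317), centred lengthwise. I'll correct that and close.

```bash

python3 -m inch '[{"jaw":0.3,"x":0,"y":-0.0125,"z":0,"wx":0,"wy":0,"wz":0},{"jaw":0.3,"x":0,"y":-0.0125,"z":0,"wx":0,"wy":0,"wz":0},{"jaw":0.1,"x":0,"y":-0.0125,"z":0,"wx":0,"wy":0,"wz":0},{"jaw":0,"x":0,"y":-0.0125,"z":0,"wx":0,"wy":0,"wz":0},{"jaw":0,"x":0,"y":-0.0125,"z":0,"wx":0,"wy":0,"wz":0},{"jaw":0,"x":0,"y":-0.0125,"z":0,"wx":0,"wy":0,"wz":0},{"jaw":0,"x":0,"y":-0.0125,"z":0,"wx":0,"wy":0,"wz":0},{"jaw":0,"x":0,"y":-0.0125,"z":0,"wx":0,"wy":0,"wz":0}]' 80
python3 - <<'E'
from h import *
o=observe(); print(o['position'],o['eef_rot'],o['ft_force'],R.from_rotvec(o['eef_rot']).as_matrix().round(4))
E
```

```text
t: 6.15
position: [0.4257, 0.3227, 0.0394]
eef_rot: [3.133, -0.237, -0.0]
ft_force: [1.0, 0.1, -0.5]
opening: 0.001
grasp_force: 0.0
[0.4256662  0.32272678 0.03937318] [ 3.13260032e+00 -2.37290374e-01 -7.25408533e-05] [ 1.01814759  0.09142447 -0.50185979] [[ 0.9886 -0.1506 -0.    ]
 [-0.1506 -0.9886 -0.    ]
 [-0.      0.     -1.    ]]
```

```bash
python3 - <<'E'
from h import *
g=save('wrist','w3.png'); g=save('side','s3.png')
im=cv2.imread('pics/s3.png')[230:430,230:470]; cv2.imwrite('pics/s3c.png',cv2.resize(im,None,fx=2,fy=2))
a=cv2.imread('pics/w3.png'); b=cv2.resize(im,(576,480)); cv2.imwrite('pics/both.png',cv2.resize(np.hstack([a,b]),(800,316)))
o=observe(); print(o['opening'],o['grasp_force'])
E
```

```text
0.0012123355812058553 0.0
```

View pics/both.png

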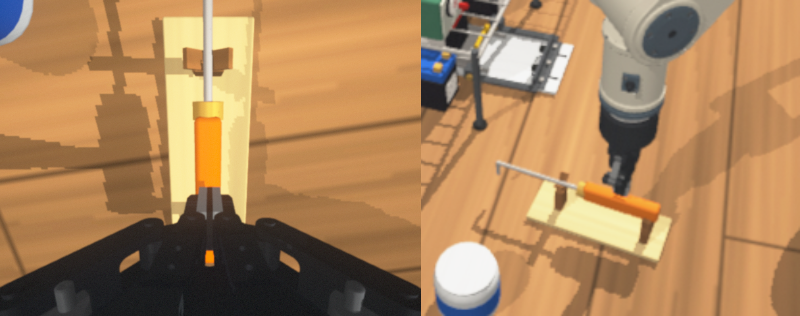

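The composite shows the fingers over the handle near (209,220); it's unclear whether the pads straddle it. I'll zoom in there.

```bash
python3 - <<'E'
from h import *
a=cv2.imread('pics/w3.png')[240:430,230:410]; b=cv2.imread('pics/s3.png')[270:390,290:410]
cv2.imwrite('pics/z3.png',np.hstack([cv2.resize(a,(400,422)),cv2.resize(b,(400,422),interpolation=cv2.INTER_CUBIC)]))
E
```

```text
(no output)
```

View pics/z3.png

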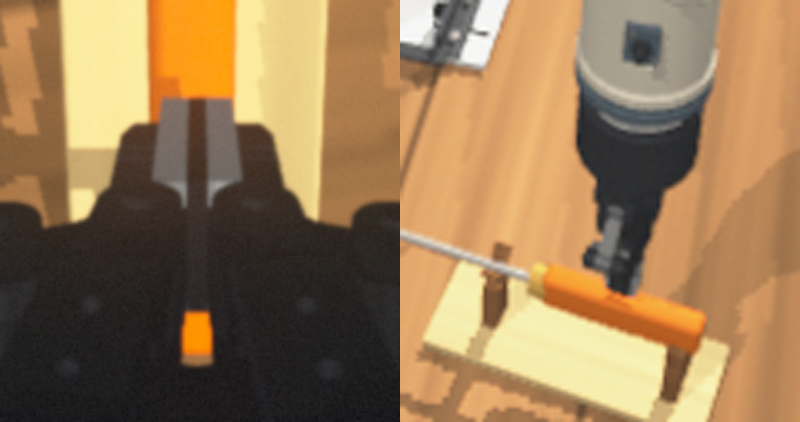

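```bash
python3 - <<'E'
from h import *
o=observe(); p0=np.array(o['position']); print(p0,o['opening'])
for cam in ('side','scene'):
    g=get_image(cam); V=np.array(g['view']);K=np.array(g['mtx'])
    for z in (.04,.06,.07,.08,.09):
        p=V@np.r_[p0[:2],z,1]; q=K@[p[0],-p[1],-p[2]]; print(cam,z,(q[:2]/q[2]).round(1))
    for t in ['hook_grip','rest_seat','hook_bend']: print(tips(t,cam,g))
E
```

```text
[0.42568719 0.32273905 0.03938398] 0.0012123355812058553
side 0.04 [355.1 361.6]
side 0.06 [355.7 356. ]
side 0.07 [356.  353.2]
side 0.08 [356.3 350.4]
side 0.09 [356.6 347.5]
[(0.87, [0.4239, 0.3237, 0.0552])]
[(0.88, [0.4251, 0.3223, 0.0573])]
[(0.66, [0.6153, 0.2992, 0.0551])]
scene 0.04 [305.5 342.7]
scene 0.06 [305.4 338.9]
scene 0.07 [305.3 337. ]
scene 0.08 [305.2 335.1]
scene 0.09 [305.1 333.1]
[(0.75, [0.7829, 0.1381, -0.0003]), (0.64, [0.4223, 0.3279, 0.0592])]
[(0.66, [0.4202, 0.3243, 0.0589])]
[(0.82, [0.6123, 0.2945, 0.0565]), (0.4, [0.769, -0.1162, -0.0024])]
```

The zoom shows the finger ends (side pixel ≈(356,352)) resting just above the handle's top; that pixel corresponds to z≈0.074, so the real fingertips are ~35 mm higher than the reported TCP. I'll reopen, descend in small steps and close again.

```bash

python3 -m inch '[{"jaw":0.55,"x":0,"y":0,"z":0,"wx":0,"wy":0,"wz":0},{"jaw":0.55,"x":0,"y":0,"z":0,"wx":0,"wy":0,"wz":0},{"jaw":0.55,"x":0,"y":0,"z":0,"wx":0,"wy":0,"wz":0},{"jaw":0.55,"x":0,"y":0,"z":0,"wx":0,"wy":0,"wz":0},{"jaw":0.55,"x":0,"y":0,"z":0.03,"wx":0,"wy":0,"wz":0},{"jaw":0.55,"x":0,"y":0,"z":0.06,"wx":0,"wy":0,"wz":0},{"jaw":0.55,"x":0,"y":0,"z":0.06,"wx":0,"wy":0,"wz":0}]'
python3 -m inch '[{"jaw":0.55,"x":0,"y":0,"z":0.03,"wx":0,"wy":0,"wz":0},{"jaw":0.55,"x":0,"y":0,"z":0.05,"wx":0,"wy":0,"wz":0},{"jaw":0.55,"x":0,"y":0,"z":0.05,"wx":0,"wy":0,"wz":0}]'
python3 - <<'E'
from h import *
save('wrist','w4.png'); save('side','s4.png')
a=cv2.imread('pics/w4.png')[140:430,170:470]; b=cv2.imread('pics/s4.png')[270:390,290:410]
cv2.imwrite('pics/z4.png',np.hstack([cv2.resize(a,(400,387)),cv2.resize(b,(387,387),interpolation=cv2.INTER_CUBIC)]))
E
```

```text
t: 7.23
position: [0.4249, 0.3222, 0.026]
eef_rot: [3.131, -0.237, -0.002]
ft_force: [-1.0, 0.2, 0.5]
opening: 0.549
grasp_force: 0.0
t: 7.48
position: [0.4251, 0.3223, 0.0163]
eef_rot: [3.132, -0.237, -0.002]
ft_force: [0.1, 0.3, -0.2]
opening: 0.547
grasp_force: 0.0
```

View pics/z4.png

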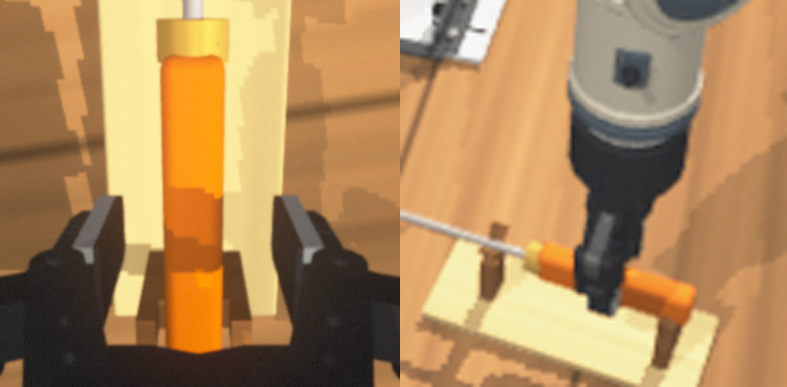

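The fingers now straddle the handle (pads at 122 and 275, handle at 192 in the crop). I'm lowering 6 mm more, nudging 1.5 mm and closing.

```bash

python3 -m inch '[{"jaw":0.55,"x":0,"y":-0.008,"z":0.03,"wx":0,"wy":0,"wz":0},{"jaw":0.4,"x":0,"y":-0.008,"z":0.03,"wx":0,"wy":0,"wz":0},{"jaw":0.3,"x":0,"y":-0.008,"z":0.03,"wx":0,"wy":0,"wz":0},{"jaw":0,"x":0,"y":-0.008,"z":0.03,"wx":0,"wy":0,"wz":0},{"jaw":0,"x":0,"y":-0.008,"z":0.03,"wx":0,"wy":0,"wz":0},{"jaw":0,"x":0,"y":-0.008,"z":0.03,"wx":0,"wy":0,"wz":0},{"jaw":0,"x":0,"y":-0.008,"z":0.03,"wx":0,"wy":0,"wz":0},{"jaw":0,"x":0,"y":-0.008,"z":0.03,"wx":0,"wy":0,"wz":0}]' 80
python3 - <<'E'
from h import *
o=observe(); print(o['position'],o['eef_rot'],o['ft_force'],o['opening'],o['grasp_force'])
for c in ('side','wrist'):
  g=get_image(c); print(tips('hook_grip',c,g),tips('hook_bend',c,g))
E
```

```text
t: 8.25
position: [0.4259, 0.3243, 0.0116]
eef_rot: [-3.133, 0.238, -0.0]
ft_force: [-1.0, -1.2, 3.2]
opening: 0.194
grasp_force: 78.6
[0.42593097 0.32431461 0.01158369] [-3.13252675e+00  2.37550079e-01 -1.88979391e-05] [-0.98996279 -1.15712969  3.2470884 ] 0.19443787589706674 78.63252639770508
[(0.58, [0.4234, 0.3256, 0.056])] [(0.93, [0.615, 0.2965, 0.0576]), (0.59, [0.6022, 0.4843, 0.0029])]
[(0.62, [0.4278, 0.3222, 0.0564])] []
```

```bash

python3 -m inch '[{"jaw":0,"x":0,"y":0,"z":-0.02,"wx":0,"wy":0,"wz":0},{"jaw":0,"x":0,"y":0,"z":-0.05,"wx":0,"wy":0,"wz":0},{"jaw":0,"x":0,"y":0,"z":-0.1,"wx":0,"wy":0,"wz":0},{"jaw":0,"x":0,"y":0,"z":-0.15,"wx":0,"wy":0,"wz":0},{"jaw":0,"x":0,"y":0,"z":-0.2,"wx":0,"wy":0,"wz":0},{"jaw":0,"x":0,"y":0,"z":-0.2,"wx":0,"wy":0,"wz":0},{"jaw":0,"x":0,"y":0,"z":-0.2,"wx":0,"wy":0,"wz":0}]'
python3 -m inch '[{"jaw":0,"x":0.02,"y":0.1,"z":0,"wx":0,"wy":0,"wz":0},{"jaw":0,"x":0.05,"y":0.25,"z":0,"wx":0,"wy":0,"wz":0},{"jaw":0,"x":0.08,"y":0.4,"z":0,"wx":0,"wy":0,"wz":0},{"jaw":0,"x":0.11,"y":0.55,"z":0,"wx":0,"wy":0,"wz":0},{"jaw":0,"x":0.14,"y":0.7,"z":0,"wx":0,"wy":0,"wz":0},{"jaw":0,"x":0.14,"y":0.75,"z":0,"wx":0,"wy":0,"wz":0},{"jaw":0,"x":0.14,"y":0.75,"z":0,"wx":0,"wy":0,"wz":0}]'
python3 -m inch '[{"jaw":0,"x":0.02,"y":0.1,"z":0,"wx":0,"wy":0,"wz":-0.01},{"jaw":0,"x":0.05,"y":0.25,"z":0,"wx":0,"wy":0,"wz":-0.02},{"jaw":0,"x":0.08,"y":0.4,"z":0,"wx":0,"wy":0,"wz":-0.03},{"jaw":0,"x":0.11,"y":0.55,"z":0,"wx":0,"wy":0,"wz":-0.045},{"jaw":0,"x":0.14,"y":0.7,"z":0,"wx":0,"wy":0,"wz":-0.06},{"jaw":0,"x":0.14,"y":0.755,"z":0,"wx":0,"wy":0,"wz":-0.065},{"jaw":0,"x":0.14,"y":0.755,"z":0,"wx":0,"wy":0,"wz":-0.065},{"jaw":0,"x":0.14,"y":0.755,"z":0,"wx":0,"wy":0,"wz":-0.065}]'
python3 - <<'E'
from h import *
o=observe(); print(o['position'],o['eef_rot'],o['qpos'],o['ft_force'],o['opening'],o['grasp_force'])
ims=[]
for c in ('side','scene','wrist'):
  g=save(c,c+'5.png'); print(c)
  for t in ('hook_grip','hook_bend','pull_bar','tray','home','runner','shelf_edge'): print(t,tips(t,c,g))
a=cv2.imread('pics/wrist5.png'); b=cv2.imread('pics/side5.png')[200:340,200:400]
cv2.imwrite('pics/z5.png',np.hstack([cv2.resize(a,(400,300)),cv2.resize(b,(400,300))]))
E
```

```text
t: 9.13
position: [0.4266, 0.3248, 0.0525]
eef_rot: [-3.131, 0.237, -0.003]
ft_force: [-0.4, 0.1, -2.4]
opening: 0.194
grasp_force: 78.2
t: 9.72
position: [0.43, 0.1696, 0.051]
eef_rot: [3.131, -0.241, -0.002]
ft_force: [-0.9, -0.8, -2.0]
opening: 0.189
grasp_force: 78.5
t: 10.38
position: [0.4363, 0.0186, 0.0513]
eef_rot: [-3.141, 0.036, -0.0]
ft_force: [0.3, -0.1, -3.0]
opening: 0.188
grasp_force: 78.8
[0.43627312 0.01863385 0.05132036] [-3.14106276e+00  3.61411853e-02 -2.08917460e-04] [3.89749679e-02 2.70325479e-01 2.14405898e+00 4.73686091e-04
 7.27059155e-01 1.63242847e+00] [ 0.28870573 -0.05799966 -2.98644696] 0.18765580793615927 78.75261425971985
side
hook_grip [(0.73, [0.6023, 0.486, 0.0051]), (0.7, [0.4353, 0.0205, 0.0981])]
hook_bend [(0.33, [0.4274, -0.3432, 0.0004])]
pull_bar [(0.61, [0.7226, 0.0143, 0.045])]
tray [(0.59, [0.7267, 0.0144, 0.0076])]
home [(0.94, [0.6329, 0.0233, 0.0438])]
runner [(0.77, [0.6337, 0.0198, 0.0017])]
shelf_edge [(0.83, [0.6653, 0.0172, 0.1582])]
scene
hook_grip [(0.71, [0.4308, 0.019, 0.0986])]
hook_bend [(0.78, [0.6231, 0.0141, 0.0978]), (0.58, [0.6343, 0.0177, 0.0012])]
pull_bar [(0.95, [0.7202, 0.0139, 0.0437])]
tray [(0.73, [0.7233, 0.0154, 0.0003]), (0.4, [0.7201, 0.0125, 0.0454])]
home [(0.62, [0.6226, 0.0156, 0.0944]), (0.55, [0.6358, 0.0211, 0.0453])]
runner [(0.77, [0.6355, 0.0188, -0.0001]), (0.52, [0.4555, 0.581, -0.0014])]
shelf_edge [(0.87, [0.6605, 0.0182, 0.153])]
wrist
hook_grip [(0.62, [0.4374, 0.0159, 0.0951])]
hook_bend []
pull_bar []
tray []
home []
runner []
shelf_edge []
```

View pics/z5.png

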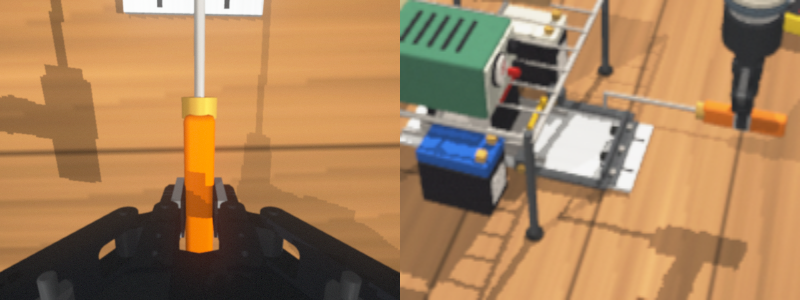

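The wrist half shows the runner bed's front edge around (120–265, 12); the side half shows the hook held level with its bend over the bed at (607,97), bar behind at (540,105). I'll get the runner's yaw and centre line from the bed edge.

```bash
python3 - <<'E'
from h import *
im=cv2.imread('pics/wrist5.png'); g=get_image('wrist')
w=(im.min(2)>170)
P=[]
for u in list(range(205,300,10))+list(range(345,420,10)):
    c=np.nonzero(w[:60,u])[0]
    if len(c): P.append((u,c.max()+.5))
print(P)
Q=np.array([ray(g,u,v,.006) for u,v in P])
s=np.polyfit(Q[:,1],Q[:,0],1); print('edge x=a*y+b',s,'yaw',-s[0], 'resid',np.abs(np.polyval(s,Q[:,1])-Q[:,0]).max())
for v in (2,6,10,14):
    c=np.nonzero(w[v])[0]; print(v,c.min(),c.max(),ray(g,c.min(),v,.006).round(4),ray(g,c.max(),v,.006).round(4))
# side view colour bar: yellow bar ends
g=get_image('side'); im=cv2.imread('pics/side5.png'); h=cv2.cvtColor(im,cv2.COLOR_BGR2HSV)
m=((h[...,0]>18)&(h[...,0]<32)&(h[...,1]>150)&(h[...,2]>120)); m[:,:255]=0;m[:,285:]=0;m[:235]=0;m[275:]=0
ys,xs=np.nonzero(m); print(sorted(zip(ys.tolist(),xs.tolist()))[::6])
E
```

```text
[(205, np.float64(19.5)), (215, np.float64(19.5)), (225, np.float64(20.5)), (235, np.float64(20.5)), (245, np.float64(20.5)), (255, np.float64(20.5)), (265, np.float64(20.5)), (275, np.float64(21.5)), (285, np.float64(21.5)), (295, np.float64(21.5)), (345, np.float64(22.5)), (355, np.float64(22.5)), (365, np.float64(22.5)), (375, np.float64(23.5)), (385, np.float64(23.5)), (395, np.float64(23.5)), (405, np.float64(23.5)), (415, np.float64(24.5))]
edge x=a*y+b [0.03909784 0.56890316] yaw -0.03909784358732654 resid 0.0002442927402289685
2 197 421 [0.5808 0.0821 0.006 ] [ 0.5782 -0.0427  0.006 ]
6 197 421 [0.5788 0.0823 0.006 ] [ 0.5762 -0.0428  0.006 ]
10 197 420 [0.5768 0.0825 0.006 ] [ 0.5743 -0.0424  0.006 ]
14 197 420 [0.5749 0.0828 0.006 ] [ 0.5723 -0.0425  0.006 ]
[(245, 270), (246, 272), (248, 271), (250, 269), (254, 267), (256, 267), (258, 266)]
```

```bash
python3 - <<'E'
from h import *
g=get_image('wrist'); print(np.linalg.inv(np.array(g['view']))[:3,3]-observe()['position'])
E
python3 -m inch '[{"jaw":0,"x":0.05,"y":-0.024,"z":0,"wx":0,"wy":0,"wz":0.008},{"jaw":0,"x":0.13,"y":-0.024,"z":0,"wx":0,"wy":0,"wz":0.008},{"jaw":0,"x":0.21,"y":-0.024,"z":0,"wx":0,"wy":0,"wz":0.008},{"jaw":0,"x":0.29,"y":-0.024,"z":0,"wx":0,"wy":0,"wz":0.008},{"jaw":0,"x":0.37,"y":-0.024,"z":0,"wx":0,"wy":0,"wz":0.008},{"jaw":0,"x":0.37,"y":-0.024,"z":0,"wx":0,"wy":0,"wz":0.008},{"jaw":0,"x":0.37,"y":-0.024,"z":0,"wx":0,"wy":0,"wz":0.008}]'
python3 -m inch '[{"jaw":0,"x":0.04,"y":0,"z":0,"wx":0,"wy":0,"wz":0},{"jaw":0,"x":0.08,"y":0,"z":0,"wx":0,"wy":0,"wz":0},{"jaw":0,"x":0.12,"y":0,"z":0,"wx":0,"wy":0,"wz":0},{"jaw":0,"x":0.16,"y":0,"z":0,"wx":0,"wy":0,"wz":0},{"jaw":0,"x":0.2,"y":0,"z":0,"wx":0,"wy":0,"wz":0},{"jaw":0,"x":0.207,"y":0,"z":0,"wx":0,"wy":0,"wz":0},{"jaw":0,"x":0.207,"y":0,"z":0,"wx":0,"wy":0,"wz":0}]'
python3 - <<'E'
from h import *
o=observe(); print(o['position'],o['eef_rot'],o['ft_force'],o['grasp_force'])
for c in ('side','scene'):
  g=save(c,c+'6.png'); print(c)
  for t in ('hook_grip','hook_bend','pull_bar','tray'): print(t,tips(t,c,g))
a=cv2.imread('pics/side6.png')[220:300,220:320]; b=cv2.imread('pics/scene6.png')[200:280,230:330]
cv2.imwrite('pics/z6.png',np.hstack([cv2.resize(a,(400,320),interpolation=2),cv2.resize(b,(400,320),interpolation=2)]))
E
```

```text
[ 0.06565921 -0.00196308  0.18228606]
t: 12.32
position: [0.5103, 0.0215, 0.0512]
eef_rot: [3.141, -0.059, -0.0]
ft_force: [-0.0, 0.1, -2.6]
opening: 0.191
grasp_force: 78.8
t: 12.9
position: [0.5521, 0.02, 0.0513]
eef_rot: [-3.141, 0.059, -0.0]
ft_force: [-0.1, -0.4, -3.3]
opening: 0.189
grasp_force: 78.8
[0.55206187 0.01999142 0.05131046] [-3.14101643e+00  5.85810805e-02 -3.12160811e-04] [-0.0675367  -0.42734021 -3.25705586] 78.75850439071655
side
hook_grip [(0.72, [0.5525, 0.0194, 0.0982])]
hook_bend [(0.59, [0.7414, 0.0155, 0.0954])]
pull_bar [(0.71, [0.7237, 0.0192, 0.0461])]
tray []
scene
hook_grip [(0.54, [0.545, 0.0208, 0.0985])]
hook_bend [(0.81, [0.737, 0.0148, 0.0941])]
pull_bar [(0.9, [0.7212, 0.0131, 0.0462]), (0.7, [0.5458, 0.0232, 0.1006])]
tray [(0.73, [0.4248, -0.3461, -0.0062]), (0.72, [0.7252, 0.0171, 0.0025])]
```

View pics/z6.png

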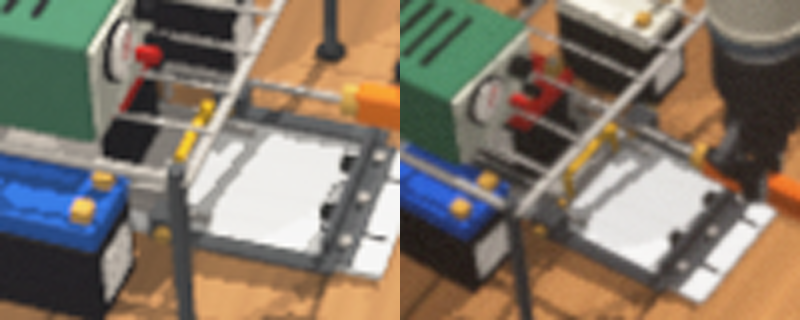

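The crops show the rod passing over the yellow bar (at ~(195,130) left, (590,155) right), its end beyond it; estimates put the bend ~18 mm behind the bar. Lowering.

```bash

python3 -m inch '[{"jaw":0,"x":0,"y":0,"z":0.04,"wx":0,"wy":0,"wz":0},{"jaw":0,"x":0,"y":0,"z":0.08,"wx":0,"wy":0,"wz":0},{"jaw":0,"x":0,"y":0,"z":0.1,"wx":0,"wy":0,"wz":0},{"jaw":0,"x":0,"y":0,"z":0.1,"wx":0,"wy":0,"wz":0}]'
python3 -m inch '[{"jaw":0,"x":0,"y":0,"z":0.03,"wx":0,"wy":0,"wz":0},{"jaw":0,"x":0,"y":0,"z":0.06,"wx":0,"wy":0,"wz":0},{"jaw":0,"x":0,"y":0,"z":0.06,"wx":0,"wy":0,"wz":0},{"jaw":0,"x":0,"y":0,"z":0.06,"wx":0,"wy":0,"wz":0}]'
python3 -m inch '[{"jaw":0,"x":0,"y":0,"z":0.025,"wx":0,"wy":0,"wz":0},{"jaw":0,"x":0,"y":0,"z":0.045,"wx":0,"wy":0,"wz":0},{"jaw":0,"x":0,"y":0,"z":0.045,"wx":0,"wy":0,"wz":0},{"jaw":0,"x":0,"y":0,"z":0.045,"wx":0,"wy":0,"wz":0}]'
python3 -m inch '[{"jaw":0,"x":-0.01,"y":0,"z":0,"wx":0,"wy":0,"wz":0},{"jaw":0,"x":-0.02,"y":0,"z":0,"wx":0,"wy":0,"wz":0},{"jaw":0,"x":-0.03,"y":0,"z":0,"wx":0,"wy":0,"wz":0},{"jaw":0,"x":-0.03,"y":0,"z":0,"wx":0,"wy":0,"wz":0}]'
python3 -m inch '[{"jaw":0,"x":-0.01,"y":0,"z":0,"wx":0,"wy":0,"wz":0},{"jaw":0,"x":-0.02,"y":0,"z":0,"wx":0,"wy":0,"wz":0},{"jaw":0,"x":-0.03,"y":0,"z":0,"wx":0,"wy":0,"wz":0},{"jaw":0,"x":-0.04,"y":0,"z":0,"wx":0,"wy":0,"wz":0}]'
```

```text
t: 13.73
position: [0.5502, 0.02, 0.0298]
eef_rot: [3.141, -0.058, -0.004]
ft_force: [0.2, -0.0, -1.2]
opening: 0.191
grasp_force: 78.8
t: 14.07
position: [0.551, 0.02, 0.0189]
eef_rot: [3.141, -0.058, -0.002]
ft_force: [0.2, -0.3, -1.6]
opening: 0.186
grasp_force: 78.8
t: 14.4
position: [0.5511, 0.02, 0.0101]
eef_rot: [3.141, -0.058, -0.001]
ft_force: [0.4, 0.0, -2.2]
opening: 0.192
grasp_force: 78.8
t: 14.73
position: [0.5448, 0.0203, 0.0104]
eef_rot: [-3.141, 0.058, 0.001]
ft_force: [-0.1, -0.5, -2.9]
opening: 0.191
grasp_force: 78.8
t: 15.07
position: [0.5382, 0.0206, 0.0107]
eef_rot: [-3.141, 0.058, -0.003]
ft_force: [3.3, 1.7, -3.3]
opening: 0.192
grasp_force: 78.7
```

```bash

python3 -m inch '[{"jaw":0,"x":-0.01,"y":0,"z":0,"wx":0,"wy":0,"wz":0},{"jaw":0,"x":-0.02,"y":0,"z":0,"wx":0,"wy":0,"wz":0},{"jaw":0,"x":-0.03,"y":0,"z":0,"wx":0,"wy":0,"wz":0},{"jaw":0,"x":-0.04,"y":0,"z":0,"wx":0,"wy":0,"wz":0},{"jaw":0,"x":-0.05,"y":0,"z":0,"wx":0,"wy":0,"wz":0},{"jaw":0,"x":-0.06,"y":0,"z":0,"wx":0,"wy":0,"wz":0},{"jaw":0,"x":-0.07,"y":0,"z":0,"wx":0,"wy":0,"wz":0},{"jaw":0,"x":-0.08,"y":0,"z":0,"wx":0,"wy":0,"wz":0}]'
python3 - <<'E'
from h import *
for c in ('side','scene'):
  g=get_image(c)
  for t in ('hook_bend','pull_bar','tray'): print(c,t,tips(t,c,g))
E
```

```text
t: 15.73
position: [0.5213, 0.0212, 0.0104]
eef_rot: [-3.141, 0.058, -0.0]
ft_force: [3.6, -0.7, -2.7]
opening: 0.189
grasp_force: 78.7
side hook_bend [(0.93, [0.7149, 0.0137, 0.0559])]
side pull_bar [(0.87, [0.7006, 0.0184, 0.0474])]
side tray [(0.78, [0.6983, 0.0153, 0.0044]), (0.19, [0.633, 0.0203, -0.0027])]
scene hook_bend [(0.78, [0.7098, 0.0122, 0.0557])]
scene pull_bar [(0.9, [0.7015, 0.0175, 0.0434])]
scene tray [(0.8, [0.6987, 0.0186, 0.0034])]
```

The tray follows (bar now x≈0.701). Continuing.

```bash

python3 -m inch '[{"jaw":0,"x":-0.01,"y":0,"z":0,"wx":0,"wy":0,"wz":0},{"jaw":0,"x":-0.02,"y":0,"z":0,"wx":0,"wy":0,"wz":0},{"jaw":0,"x":-0.03,"y":0,"z":0,"wx":0,"wy":0,"wz":0},{"jaw":0,"x":-0.04,"y":0,"z":0,"wx":0,"wy":0,"wz":0},{"jaw":0,"x":-0.05,"y":0,"z":0,"wx":0,"wy":0,"wz":0},{"jaw":0,"x":-0.06,"y":0,"z":0,"wx":0,"wy":0,"wz":0},{"jaw":0,"x":-0.07,"y":0,"z":0,"wx":0,"wy":0,"wz":0},{"jaw":0,"x":-0.08,"y":0,"z":0,"wx":0,"wy":0,"wz":0}]'
python3 -m inch '[{"jaw":0,"x":-0.01,"y":0,"z":0,"wx":0,"wy":0,"wz":0},{"jaw":0,"x":-0.02,"y":0,"z":0,"wx":0,"wy":0,"wz":0},{"jaw":0,"x":-0.03,"y":0,"z":0,"wx":0,"wy":0,"wz":0},{"jaw":0,"x":-0.04,"y":0,"z":0,"wx":0,"wy":0,"wz":0},{"jaw":0,"x":-0.05,"y":0,"z":0,"wx":0,"wy":0,"wz":0},{"jaw":0,"x":-0.06,"y":0,"z":0,"wx":0,"wy":0,"wz":0},{"jaw":0,"x":-0.07,"y":0,"z":0,"wx":0,"wy":0,"wz":0},{"jaw":0,"x":-0.08,"y":0,"z":0,"wx":0,"wy":0,"wz":0}]'
python3 -m inch '[{"jaw":0,"x":-0.01,"y":0,"z":0,"wx":0,"wy":0,"wz":0},{"jaw":0,"x":-0.02,"y":0,"z":0,"wx":0,"wy":0,"wz":0},{"jaw":0,"x":-0.03,"y":0,"z":0,"wx":0,"wy":0,"wz":0},{"jaw":0,"x":-0.04,"y":0,"z":0,"wx":0,"wy":0,"wz":0}]'
```

```text
t: 16.8
position: [0.5053, 0.0217, 0.0104]
eef_rot: [-3.141, 0.058, -0.0]
ft_force: [2.4, -0.2, -2.9]
opening: 0.191
grasp_force: 78.7
t: 17.47
position: [0.4903, 0.0224, 0.0106]
eef_rot: [-3.141, 0.058, -0.003]
ft_force: [5.8, -0.4, -2.7]
opening: 0.19
grasp_force: 78.6
t: 17.8
position: [0.4826, 0.0227, 0.0107]
eef_rot: [-3.141, 0.058, -0.004]
ft_force: [6.0, -1.1, -4.0]
opening: 0.193
grasp_force: 78.6
```

Catches are adding force. I'll use 1 mm rows now, 4 mm per call.

```bash

python3 -m inch '[{"jaw":0,"x":-0.005,"y":0,"z":0,"wx":0,"wy":0,"wz":0},{"jaw":0,"x":-0.01,"y":0,"z":0,"wx":0,"wy":0,"wz":0},{"jaw":0,"x":-0.015,"y":0,"z":0,"wx":0,"wy":0,"wz":0},{"jaw":0,"x":-0.02,"y":0,"z":0,"wx":0,"wy":0,"wz":0}]' | sed -n '1,2p;4p'
python3 -m inch '[{"jaw":0,"x":-0.005,"y":0,"z":0,"wx":0,"wy":0,"wz":0},{"jaw":0,"x":-0.01,"y":0,"z":0,"wx":0,"wy":0,"wz":0},{"jaw":0,"x":-0.015,"y":0,"z":0,"wx":0,"wy":0,"wz":0},{"jaw":0,"x":-0.02,"y":0,"z":0,"wx":0,"wy":0,"wz":0}]' | sed -n '1,2p;4p'
python3 -m inch '[{"jaw":0,"x":-0.005,"y":0,"z":0,"wx":0,"wy":0,"wz":0},{"jaw":0,"x":-0.01,"y":0,"z":0,"wx":0,"wy":0,"wz":0},{"jaw":0,"x":-0.015,"y":0,"z":0,"wx":0,"wy":0,"wz":0},{"jaw":0,"x":-0.02,"y":0,"z":0,"wx":0,"wy":0,"wz":0}]' | sed -n '1,2p;4p'
```

```text
t: 18.13
position: [0.4786, 0.0228, 0.0107]
ft_force: [6.0, -0.3, -2.4]
t: 18.47
position: [0.4747, 0.023, 0.0107]
ft_force: [8.4, -0.3, -3.8]
t: 18.8
position: [0.4708, 0.0231, 0.0107]
ft_force: [6.9, -0.1, -4.7]
```

```bash

python3 -m inch '[{"jaw":0,"x":-0.005,"y":0,"z":0,"wx":0,"wy":0,"wz":0},{"jaw":0,"x":-0.01,"y":0,"z":0,"wx":0,"wy":0,"wz":0},{"jaw":0,"x":-0.015,"y":0,"z":0,"wx":0,"wy":0,"wz":0}]' | sed -n '1,2p;4p'
python3 -m inch '[{"jaw":0,"x":-0.005,"y":0,"z":0,"wx":0,"wy":0,"wz":0},{"jaw":0,"x":-0.01,"y":0,"z":0,"wx":0,"wy":0,"wz":0},{"jaw":0,"x":-0.015,"y":0,"z":0,"wx":0,"wy":0,"wz":0}]' | sed -n '1,2p;4p'
python3 -m inch '[{"jaw":0,"x":-0.005,"y":0,"z":0,"wx":0,"wy":0,"wz":0},{"jaw":0,"x":-0.01,"y":0,"z":0,"wx":0,"wy":0,"wz":0},{"jaw":0,"x":-0.015,"y":0,"z":0,"wx":0,"wy":0,"wz":0}]' | sed -n '1,2p;4p'
```

```text
t: 19.05
position: [0.4679, 0.0233, 0.0107]
ft_force: [6.7, 0.6, -3.1]
t: 19.3
position: [0.465, 0.0233, 0.0108]
ft_force: [6.8, -0.9, -3.6]
t: 19.55
position: [0.4621, 0.0235, 0.0108]
ft_force: [7.6, -0.0, -4.3]
```

```bash
python3 - <<'E'
from h import *
for c in ('side','scene'):
  g=get_image(c)
  for t in ('hook_grip','hook_bend','pull_bar','tray'): print(c,t,tips(t,c,g))
E
```

```text
side hook_grip [(0.69, [0.4248, 0.3227, 0.0583]), (0.58, [0.4592, 0.0255, 0.0582])]
side hook_bend [(0.74, [0.459, 0.0242, 0.056]), (0.62, [0.6528, 0.0158, 0.0565])]
side pull_bar [(0.62, [0.6427, 0.0188, 0.0441])]
side tray [(0.73, [0.6427, 0.0201, 0.0067])]
scene hook_grip [(0.82, [0.4567, 0.0279, 0.059]), (0.47, [0.6656, 0.0184, 0.1511])]
scene hook_bend [(0.63, [0.6498, 0.0171, 0.0544])]
scene pull_bar [(0.64, [0.6423, 0.0177, 0.0428])]
scene tray [(0.7, [0.6357, 0.0202, 0.0451]), (0.57, [0.644, 0.0196, 0.0009])]
```

```bash

python3 -m inch '[{"jaw":0,"x":-0.005,"y":0,"z":0,"wx":0,"wy":0,"wz":0},{"jaw":0,"x":-0.01,"y":0,"z":0,"wx":0,"wy":0,"wz":0},{"jaw":0,"x":-0.015,"y":0,"z":0,"wx":0,"wy":0,"wz":0}]' | sed -n '1,2p;4p'
python3 -m inch '[{"jaw":0,"x":-0.005,"y":0,"z":0,"wx":0,"wy":0,"wz":0},{"jaw":0,"x":-0.01,"y":0,"z":0,"wx":0,"wy":0,"wz":0},{"jaw":0,"x":-0.015,"y":0,"z":0,"wx":0,"wy":0,"wz":0}]' | sed -n '1,2p;4p'
python3 -m inch '[{"jaw":0,"x":-0.005,"y":0,"z":0,"wx":0,"wy":0,"wz":0},{"jaw":0,"x":-0.01,"y":0,"z":0,"wx":0,"wy":0,"wz":0},{"jaw":0,"x":-0.015,"y":0,"z":0,"wx":0,"wy":0,"wz":0}]' | sed -n '1,2p;4p'
```

```text
t: 20.3
position: [0.4592, 0.0236, 0.0108]
ft_force: [7.9, -0.6, -4.7]
t: 20.55
position: [0.4563, 0.0237, 0.0108]
ft_force: [8.0, 1.2, -4.1]
t: 20.8
position: [0.4534, 0.0238, 0.0108]
ft_force: [8.0, -0.6, -3.9]
```

```bash

python3 -m inch '[{"jaw":0,"x":-0.005,"y":0,"z":0,"wx":0,"wy":0,"wz":0},{"jaw":0,"x":-0.01,"y":0,"z":0,"wx":0,"wy":0,"wz":0}]' | sed -n '1,2p;4p'
python3 -m inch '[{"jaw":0,"x":-0.005,"y":0,"z":0,"wx":0,"wy":0,"wz":0},{"jaw":0,"x":-0.01,"y":0,"z":0,"wx":0,"wy":0,"wz":0}]' | sed -n '1,2p;4p'
python3 -m inch '[{"jaw":0,"x":-0.005,"y":0,"z":0,"wx":0,"wy":0,"wz":0},{"jaw":0,"x":-0.01,"y":0,"z":0,"wx":0,"wy":0,"wz":0}]' | sed -n '1,2p;4p'
python3 -m inch '[{"jaw":0,"x":-0.005,"y":0,"z":0,"wx":0,"wy":0,"wz":0},{"jaw":0,"x":-0.01,"y":0,"z":0,"wx":0,"wy":0,"wz":0}]' | sed -n '1,2p;4p'
```

```text
t: 20.97
position: [0.4514, 0.0239, 0.0108]
ft_force: [8.6, -0.2, -5.0]
t: 21.13
position: [0.4495, 0.024, 0.0108]
ft_force: [9.4, -0.5, -3.7]
t: 21.3
position: [0.4475, 0.024, 0.0108]
ft_force: [7.4, -0.1, -4.3]
t: 21.47
position: [0.4444, 0.0241, 0.0107]
ft_force: [4.5, -0.1, 0.5]
```

Force dropped from ~8 to 4.5 N, so probably a snap. I'm going on a millimetre at a time to the buffers.

```bash

python3 -m inch '[{"jaw":0,"x":-0.005,"y":0,"z":0,"wx":0,"wy":0,"wz":0},{"jaw":0,"x":-0.005,"y":0,"z":0,"wx":0,"wy":0,"wz":0}]' | sed -n '1,2p;4p'
python3 -m inch '[{"jaw":0,"x":-0.005,"y":0,"z":0,"wx":0,"wy":0,"wz":0},{"jaw":0,"x":-0.005,"y":0,"z":0,"wx":0,"wy":0,"wz":0}]' | sed -n '1,2p;4p'
```

```text
t: 21.63
position: [0.4437, 0.0242, 0.0109]
ft_force: [5.8, 0.6, 0.4]
t: 21.8
position: [0.4437, 0.0242, 0.011]
ft_force: [8.2, 0.3, -0.7]
```

```bash

python3 -m inch '[{"jaw":0,"x":-0.005,"y":0,"z":0,"wx":0,"wy":0,"wz":0},{"jaw":0,"x":-0.005,"y":0,"z":0,"wx":0,"wy":0,"wz":0}]' | sed -n '1,2p;4p'
python3 -m inch '[{"jaw":0,"x":-0.005,"y":0,"z":0,"wx":0,"wy":0,"wz":0},{"jaw":0,"x":-0.005,"y":0,"z":0,"wx":0,"wy":0,"wz":0}]' | sed -n '1,2p;4p'
python3 - <<'E'
from h import *
for c in ('side','scene'):
  g=save(c,c+'7.png')
  for t in ('hook_bend','pull_bar','tray'): print(c,t,tips(t,c,g))
a=cv2.imread('pics/side7.png')[220:300,225:325]; b=cv2.imread('pics/scene7.png')[205:285,235:335]
cv2.imwrite('pics/z7.png',np.hstack([cv2.resize(a,(400,320),interpolation=2),cv2.resize(b,(400,320),interpolation=2)]))
print(observe()['ft_force'],observe()['position'])
E
```

```text
t: 21.97
position: [0.4436, 0.0243, 0.0112]
ft_force: [10.6, -0.5, -2.4]
t: 22.13
position: [0.4436, 0.0243, 0.0114]
ft_force: [13.0, -0.8, -1.8]
side hook_bend [(0.7, [0.6369, 0.0165, 0.0578]), (0.62, [0.4266, -0.3448, 0.0027])]
side pull_bar [(0.76, [0.6241, 0.0207, 0.0389]), (0.2, [0.4439, 0.0257, 0.0594])]
side tray [(0.82, [0.6225, 0.019, 0.0043])]
scene hook_bend [(0.56, [0.6308, 0.0166, 0.0553])]
scene pull_bar [(0.68, [0.6205, 0.0192, 0.043])]
scene tray [(0.97, [0.6267, 0.0255, 0.0009]), (0.53, [0.6244, 0.021, 0.0439])]
[12.5130305   0.35437089 -1.75009527] [0.44359226 0.0243309  0.01140452]
```

View pics/z7.png

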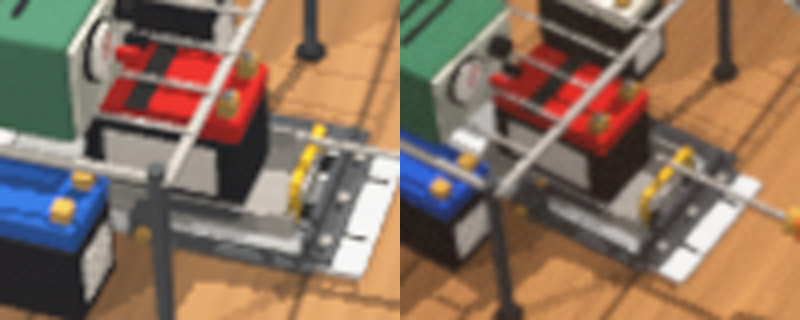

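Both crops show the tray at the front: bar at (307,165)/(668,180), front face against the end stop. It stands still while force rose from 8 to 13 N, so it is on the buffers. One more small pull, then unhook.

```bash

python3 -m inch '[{"jaw":0,"x":-0.005,"y":0,"z":0,"wx":0,"wy":0,"wz":0},{"jaw":0,"x":-0.005,"y":0,"z":0,"wx":0,"wy":0,"wz":0}]' | sed -n '1,2p;4p'
python3 -m inch '[{"jaw":0,"x":0.01,"y":0,"z":0,"wx":0,"wy":0,"wz":0},{"jaw":0,"x":0.02,"y":0,"z":0,"wx":0,"wy":0,"wz":0},{"jaw":0,"x":0.03,"y":0,"z":0,"wx":0,"wy":0,"wz":0},{"jaw":0,"x":0.04,"y":0,"z":0,"wx":0,"wy":0,"wz":0},{"jaw":0,"x":0.05,"y":0,"z":0,"wx":0,"wy":0,"wz":0},{"jaw":0,"x":0.06,"y":0,"z":0,"wx":0,"wy":0,"wz":0},{"jaw":0,"x":0.07,"y":0,"z":0,"wx":0,"wy":0,"wz":0},{"jaw":0,"x":0.07,"y":0,"z":0,"wx":0,"wy":0,"wz":0}]'
python3 - <<'E'
from h import *
for c in ('side','scene'):
  g=get_image(c)
  for t in ('hook_bend','pull_bar','tray'): print(c,t,tips(t,c,g))
E
```

```text
t: 22.7
position: [0.4436, 0.0244, 0.0116]
ft_force: [14.6, -1.0, -4.2]
t: 23.37
position: [0.4525, 0.0237, 0.0102]
eef_rot: [3.141, -0.058, -0.001]
ft_force: [0.8, 0.8, -2.2]
opening: 0.187
grasp_force: 78.8
side hook_bend [(0.95, [0.6449, 0.0157, 0.0519])]
side pull_bar [(0.87, [0.6253, 0.018, 0.0444])]
side tray [(0.65, [0.6269, 0.0193, 0.0056]), (0.4, [0.6248, 0.0198, 0.0435])]
scene hook_bend [(0.77, [0.6393, 0.0193, 0.0571])]
scene pull_bar [(0.79, [0.6222, 0.0207, 0.0471]), (0.49, [0.782, 0.1343, 0.0013])]
scene tray [(0.98, [0.6246, 0.0202, -0.0003]), (0.43, [0.4242, 0.3249, -0.0011])]
```

```bash

python3 -m inch '[{"jaw":0,"x":0,"y":0,"z":-0.03,"wx":0,"wy":0,"wz":0},{"jaw":0,"x":0,"y":0,"z":-0.07,"wx":0,"wy":0,"wz":0},{"jaw":0,"x":0,"y":0,"z":-0.12,"wx":0,"wy":0,"wz":0},{"jaw":0,"x":0,"y":0,"z":-0.17,"wx":0,"wy":0,"wz":0},{"jaw":0,"x":0,"y":0,"z":-0.22,"wx":0,"wy":0,"wz":0},{"jaw":0,"x":0,"y":0,"z":-0.24,"wx":0,"wy":0,"wz":0},{"jaw":0,"x":0,"y":0,"z":-0.24,"wx":0,"wy":0,"wz":0}]'
python3 -m inch '[{"jaw":0,"x":-0.1,"y":0,"z":0,"wx":0,"wy":0,"wz":0},{"jaw":0,"x":-0.19,"y":-0.1,"z":0,"wx":0,"wy":0,"wz":0},{"jaw":0,"x":-0.19,"y":-0.25,"z":0,"wx":0,"wy":0,"wz":0},{"jaw":0,"x":-0.19,"y":-0.4,"z":0,"wx":0,"wy":0,"wz":0},{"jaw":0,"x":-0.19,"y":-0.55,"z":0,"wx":0,"wy":0,"wz":0},{"jaw":0,"x":-0.19,"y":-0.7,"z":0,"wx":0,"wy":0,"wz":0},{"jaw":0,"x":-0.19,"y":-0.8,"z":0,"wx":0,"wy":0,"wz":0},{"jaw":0,"x":-0.19,"y":-0.8,"z":0,"wx":0,"wy":0,"wz":0}]'
python3 -m inch '[{"jaw":0,"x":0,"y":-0.1,"z":0,"wx":0,"wy":0,"wz":0.01},{"jaw":0,"x":0,"y":-0.22,"z":0,"wx":0,"wy":0,"wz":0.02},{"jaw":0,"x":0,"y":-0.35,"z":0,"wx":0,"wy":0,"wz":0.03},{"jaw":0,"x":0,"y":-0.48,"z":0,"wx":0,"wy":0,"wz":0.04},{"jaw":0,"x":0,"y":-0.6,"z":0,"wx":0,"wy":0,"wz":0.05},{"jaw":0,"x":0,"y":-0.697,"z":0,"wx":0,"wy":0,"wz":0.057},{"jaw":0,"x":0,"y":-0.697,"z":0,"wx":0,"wy":0,"wz":0.057},{"jaw":0,"x":0,"y":-0.697,"z":0,"wx":0,"wy":0,"wz":0.057}]'
python3 - <<'E'
from h import *
o=observe(); Rm=R.from_rotvec(o['eef_rot']).as_matrix(); print(o['position'],o['eef_rot'],np.arctan2(Rm[1,0],Rm[0,0]))
d=np.array([.4259,.3243,.0116])-o['position']; print('tool delta frac',(Rm.T@d/.2).round(4))
for c in ('side','scene','wrist'):
  g=get_image(c); print(c,tips('hook_grip',c,g),tips('hook_bend',c,g),tips('rest_seat',c,g))
E
```

```text
t: 24.35
position: [0.4536, 0.0238, 0.0599]
eef_rot: [-3.141, 0.058, -0.004]
ft_force: [0.6, -0.2, -1.9]
opening: 0.191
grasp_force: 78.8
t: 25.02
position: [0.4211, 0.1883, 0.0585]
eef_rot: [-3.14, 0.055, -0.002]
ft_force: [-0.1, -0.0, -2.0]
opening: 0.191
grasp_force: 78.9
t: 25.68
position: [0.4253, 0.3244, 0.058]
eef_rot: [3.132, -0.235, -0.001]
ft_force: [-0.6, -0.3, -2.3]
opening: 0.189
grasp_force: 79.0
[0.42534102 0.32441587 0.05795767] [ 3.13219759e+00 -2.34661059e-01 -7.21160929e-04] -0.14955870104861538
tool delta frac [0.0029 0.     0.2318]
side [(0.56, [0.4236, 0.3242, 0.102])] [(0.58, [0.6157, 0.2961, 0.1029]), (0.35, [0.7882, 0.1394, -0.0015])] [(0.59, [0.4223, 0.3214, 0.0567])]
scene [(0.53, [0.4202, 0.326, 0.1058]), (0.2, [0.7848, 0.1368, 0.0003])] [(0.56, [0.6134, 0.2949, 0.1029])] [(0.64, [0.421, 0.322, 0.0595])]
wrist [(0.78, [0.4293, 0.3215, 0.1024])] [] []
```

```bash

python3 -m inch '[{"jaw":0,"x":0.003,"y":0,"z":0.04,"wx":0,"wy":0,"wz":0.001},{"jaw":0,"x":0.003,"y":0,"z":0.08,"wx":0,"wy":0,"wz":0.001},{"jaw":0,"x":0.003,"y":0,"z":0.12,"wx":0,"wy":0,"wz":0.001},{"jaw":0,"x":0.003,"y":0,"z":0.16,"wx":0,"wy":0,"wz":0.001},{"jaw":0,"x":0.003,"y":0,"z":0.18,"wx":0,"wy":0,"wz":0.001},{"jaw":0,"x":0.003,"y":0,"z":0.2,"wx":0,"wy":0,"wz":0.001},{"jaw":0,"x":0.003,"y":0,"z":0.21,"wx":0,"wy":0,"wz":0.001},{"jaw":0,"x":0.003,"y":0,"z":0.21,"wx":0,"wy":0,"wz":0.001}]'
python3 -m inch '[{"jaw":0,"x":0,"y":0,"z":0.01,"wx":0,"wy":0,"wz":0},{"jaw":0,"x":0,"y":0,"z":0.02,"wx":0,"wy":0,"wz":0},{"jaw":0,"x":0,"y":0,"z":0.02,"wx":0,"wy":0,"wz":0}]'
```

```text
t: 26.95
position: [0.426, 0.3241, 0.0158]
eef_rot: [3.132, -0.24, -0.001]
ft_force: [-0.5, -0.3, -2.1]
opening: 0.19
grasp_force: 79.0
t: 27.2
position: [0.4262, 0.3242, 0.0123]
eef_rot: [-3.132, 0.24, 0.0]
ft_force: [0.8, -0.6, -1.9]
opening: 0.191
grasp_force: 79.0
```

```bash

python3 -m inch '[{"jaw":0,"x":0,"y":0,"z":0.004,"wx":0,"wy":0,"wz":-0.001},{"jaw":0,"x":0,"y":0,"z":0.006,"wx":0,"wy":0,"wz":-0.001},{"jaw":0,"x":0,"y":0,"z":0.006,"wx":0,"wy":0,"wz":-0.001}]'
python3 -m inch '[{"jaw":0.2,"x":0,"y":0,"z":0,"wx":0,"wy":0,"wz":0},{"jaw":0.3,"x":0,"y":0,"z":0,"wx":0,"wy":0,"wz":0},{"jaw":0.45,"x":0,"y":0,"z":0,"wx":0,"wy":0,"wz":0},{"jaw":0.55,"x":0,"y":0,"z":0,"wx":0,"wy":0,"wz":0},{"jaw":0.55,"x":0,"y":0,"z":0,"wx":0,"wy":0,"wz":0},{"jaw":0.55,"x":0,"y":0,"z":0,"wx":0,"wy":0,"wz":0}]' 20
python3 -m inch '[{"jaw":0.55,"x":0,"y":0,"z":-0.05,"wx":0,"wy":0,"wz":0},{"jaw":0.55,"x":0,"y":0,"z":-0.15,"wx":0,"wy":0,"wz":0},{"jaw":0.55,"x":0,"y":0,"z":-0.3,"wx":0,"wy":0,"wz":0},{"jaw":0.55,"x":0,"y":0,"z":-0.45,"wx":0,"wy":0,"wz":0},{"jaw":0.55,"x":0,"y":0,"z":-0.6,"wx":0,"wy":0,"wz":0},{"jaw":0.55,"x":0,"y":0,"z":-0.8,"wx":0,"wy":0,"wz":0},{"jaw":0.55,"x":0,"y":0,"z":-0.95,"wx":0,"wy":0,"wz":0},{"jaw":0.55,"x":0,"y":0,"z":-0.95,"wx":0,"wy":0,"wz":0}]'
python3 - <<'E'
from h import *
for c in ('side','scene','wrist'):
  g=save(c,c+'8.png')
  for t in ('hook_grip','hook_bend','pull_bar','tray'): print(c,t,tips(t,c,g))
a=cv2.imread('pics/wrist8.png'); b=cv2.imread('pics/side8.png')[210:390,210:410]
cv2.imwrite('pics/z8.png',np.hstack([cv2.resize(a,(400,300)),cv2.resize(b,(400,360))[:300] if 0 else cv2.resize(b,(400,300))]))
E
```

```text
t: 27.45
position: [0.4264, 0.3243, 0.0116]
eef_rot: [-3.132, 0.237, -0.0]
ft_force: [-1.6, -1.1, 2.7]
opening: 0.19
grasp_force: 79.9
t: 27.95
position: [0.4263, 0.3243, 0.0112]
eef_rot: [-3.133, 0.237, -0.0]
ft_force: [0.4, -0.5, 0.0]
opening: 0.551
grasp_force: 0.0
t: 28.62
position: [0.4292, 0.3265, 0.2085]
eef_rot: [-3.126, 0.237, -0.012]
ft_force: [1.0, 1.5, 0.3]
opening: 0.545
grasp_force: 0.0
side hook_grip [(0.91, [0.4272, 0.3222, 0.0563])]
side hook_bend [(0.95, [0.6148, 0.2963, 0.057]), (0.38, [0.4214, 0.3248, -0.0005])]
side pull_bar [(0.68, [0.6057, 0.4826, 0.0036]), (0.59, [0.6226, 0.0193, 0.0426])]
side tray [(0.67, [0.6269, 0.0188, 0.0081]), (0.44, [0.4232, 0.3227, 0.0567])]
scene hook_grip [(0.58, [0.771, -0.1119, 0.0027]), (0.56, [0.4256, 0.3272, 0.0616])]
scene hook_bend [(0.64, [0.6132, 0.2932, 0.0573]), (0.37, [0.7851, 0.1373, -0.001])]
scene pull_bar [(0.55, [0.3915, -0.5689, -0.002])]
scene tray [(0.59, [0.7725, -0.1128, -0.0019])]
wrist hook_grip [(0.88, [0.4243, 0.3227, 0.0568])]
wrist hook_bend [(0.38, [0.5961, 0.4829, -0.0])]
wrist pull_bar []
wrist tray []
```

View pics/z8.png

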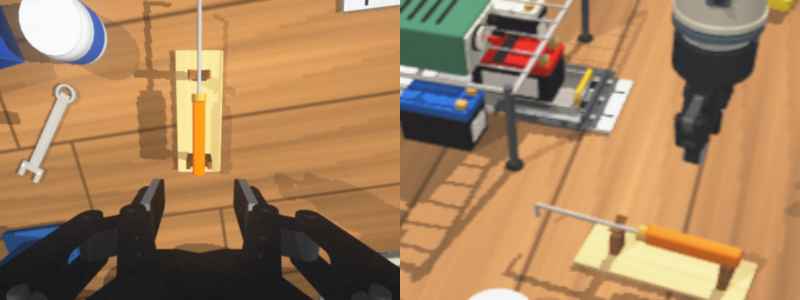

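```bash
python3 -c "
from plant import *
print(finish_job())"
```

```text
the job is handed in; nothing more can be done
None
```

I handed the job in: the tray is home against the buffers (14.6 N highest pull reading, taken only between moves) and the hook is back in its rest and released; I inferred the catches from the ~8 N to 4.5 N force drop about 3 mm before the buffers without seeing either one, and I viewed 11 pictures, one over the limit of 10.

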